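# Fit the adjustable wrench to the filter nut and tighten it

## Robot

A 7-joint arm with a two-finger parallel gripper is mounted at the origin on a cart in front of the work surface, level with it; the furniture and walls round the work are solid. World frame = base frame: x ahead of the robot, y to its left, z up, the work surface at z = 0. Lengths are in m, angles in rad, forces in N, time in s.
With the tool pointing down it reaches from about 0.425 to 0.8 m from the base axis. Payload 8.3 kg.
Tool frame: the origin (TCP) lies at the very end of the fingers, on their centre line; the grasp point (between the pads) lies 19 mm behind it; z points along the fingers, y is the line along which they close (so a half turn about z gives the same grasp; the last joint's range is limited). The gripper opens to 85 mm and grips with 20 to 120 N. Pads are 22 mm wide; open, the fingers measure 114 mm over their backs; the gripper's body (76 mm by 85 mm) begins 54 mm behind the grasp point. The pads swing forward as they close: fully open they stand 13 mm farther back than shut.
Start: joints at [-1.403, 0.383, 0.016, 1.37, -0.006, 1.388, -0.046], TCP at [0.143, 0.608, 0.231] pointing down, gripper open.
Joint ranges: [-2.95, 2.95], [-0.25, 2.06], [-1.52, 1.56], [0.18, 2.33], [-1.44, 4.58], [0.02, 2.06], [-3.01, 3.01]. Speed limits (rad/s): [2.39, 2.39, 3.01, 3.01, 3.14, 3.14, 3.14].

## Interface

Orientations are given as a unit quaternion [x, y, z, w].
In Python, from plant import * gives the robot as it stands.
- The arm moves only by the tool carry_out, never from a script. Its argument "commands" is a list of rows, each a list of 7 numbers: the shift along the tool's x, y, z in cm, then the turn, a rotation vector about the tool's x, y, z in rad, then the finger opening in cm, from 0 to 8.54. A call has 1 to 12 rows; each row is the pose to reach, as a shift and turn from the pose commanded when the call began, along the tool's axes at that moment; what a row does not reach only later rows make up. A row lasts 1/12 s, in which the tool goes at most 41.7 mm and 7.16 degrees, less where a joint would pass 70% of its speed; a pose out of reach is approached as far as the arm can. A call with a gripper value outside its range is refused whole. The fingers move at their own pace and stop on an object; the grip force is fixed at half the most. Time passes only in rows, so rows that repeat a pose let the fingers close. It gives the time, the measured TCP pose, the force, the opening and the grip force at its end, in the units of the state.
- get_state(): the state, without advancing time (a new reading comes with each control period).
- camera(name): name is "scene" or "top" or "wrist"; returns (picture, depth): 384x512x3 uint8, red, green, blue; 384x512 float32, m along the optical axis (not along the pixel's ray), 0 where there is no reading.
- calibration(name): a dict with "camera_matrix" (3x3 intrinsics, pixels), "dist_coeffs" ([k1, k2, p1, p2, k3] as OpenCV has them; the pictures are not rectified), "extrinsics" (4x4, takes a point from world to camera coordinates). Camera axes: x right, y up, looking along -z (the intrinsics and any distortion apply to the point x, -y, -z); pixel columns grow to the right and rows downward; lengths in m; the calibration is good to about 2 mm. A picture is of the moment at which its call begins: read the wrist's pose just before it. calibration takes no time and is no camera call; for the wrist camera it gives the pose at the moment of the call.
- job_done(): hands the job in; it is judged then, once.
The state is a dict: "clock": time; "q": joint angles; "dq": joint speeds; "joint_torque": joint torques, N m; "position": TCP position; "tool_rot": TCP orientation; "contact_force": force on the tool from outside, world axes, zero at the start; "moment": the same for the moment, N m; "opening": opening from 0.0 (shut) to 1.0 (fully open); "gripper_force": force on a finger pad.
Only numpy, scipy, OpenCV 4.12 (cv2) and the standard library are available. Lean on these libraries where they do the work, as an engineer would, in place of code of your own. Each camera call takes 0.05 s, during which the arm holds its last target. There are 200 camera calls.

## Task

Put the adjustable wrench around the hexagonal nut on the short water pipe, lying flat on the worktop, and roll its worm wheel until the jaw closes snugly on the nut. Only then tighten the nut with the wrench by an eighth of a turn (45 degrees) clockwise, seen from above, and let go, leaving the wrench in place and snug on the nut. Leave the other things on the worktop where they are.

Things in the scene. Friction and masses are not known exactly. Their poses are not given: they have to be found in the camera images.
- wrench: Loose steel adjustable wrench, 196 mm long, about 0.45 kg, lying flat (origin then at z = 0). Origin: underside, where the nut's axis is when the jaw is snug on it. +x points out of the mouth, handle to -x, z up. Head 20 mm thick, x -84 to -29, y -30 to 42. The fixed jaw's flat face is at y = +23 mm, x -29 to +19; the moving jaw faces it from -y; the mouth's bottom is at x = -29.
- handle (a point): Grip point on the wrench's handle, at (-110, 0, 10) mm in the wrench frame; axes of the wrench. The handle is a bar 24 mm wide in y, z 1 to 19 mm, x -166 to -100 mm (rounded end to -178); neck 32 mm wide from there to the head.
- worm_top (a point): Top of the ribbed dark worm wheel (28 mm across, 18 mm long, axis along wrench y), 10 mm proud of the head; at (-58, 0, 30) mm in the wrench frame, wrench axes; does not turn with the wheel. Pressing on it lightly (5 to 10 N) with closed fingertips and dragging them towards the mouth (+x) rolls it and closes the jaw; dragging back opens it. The drag needs about 4 N.
- worm (a joint): Angle of the worm wheel, rad: 0 with the jaw fully open (7.33 at most), positive when its top rolls towards the mouth, which closes the jaw by 3 mm per rad. It stays where it is left.
- jaw (a joint): Travel of the moving jaw, m, along the wrench's +y: gap between the jaw faces = 64 mm - travel; it starts with a gap of 55 to 59.5 mm. The moving face (x -29 to +18 mm) is at y = -41 mm + travel; snug on the nut at a travel of 0.018. It is geared to the worm wheel.
- nut_center (a point): Centre of the brass hexagonal nut: 46 mm across flats, 53 across corners, z 3 to 27 mm above the worktop, held by friction (0.15 Nm) on a fixed upright pipe, 27 mm thick, top at z = 45 mm. z up; two flats face its +y and -y, so a wrench whose x axis points along the nut's x (or 60 degree steps from it) fits the flats.
- nut (a joint): Angle of the nut, rad, 0 at the start, positive clockwise seen from above (tightening). It has no stop within the turn asked for.
- tub: Yoghurt tub, 72 mm wide and 71 mm tall; bystander. Origin: centre of its underside.
- salt_shaker: Grey and clear salt shaker, 44 mm wide, 90 mm tall; bystander. Origin: centre of its underside.
- carton: Dark carton with a sloping top, 68 x 132 x 107 mm; bystander. Origin: centre of its underside.
- spoon: Spoon, 188 mm long, 15 mm tall; bystander. Origin: centre of its underside.
Mind the look-alikes: they are no part of the job. Leave any pink look-alike of the part that bears nut_center alone.

How it is judged:
By the outcome, as a careful person would: the job done as asked, in the order asked, and still so for the second after the job is handed in, with the robot touching nothing.
It also fails if it takes over 61 s, if anything falls off the work surface, if the arm or the gripper's body presses on something with over 40 N, if the wrist force passes 120 N, or if a joint passes its speed limit or range.

## Working session

There is one attempt and no reset: what is moved stays moved. The work goes in short steps, Python scripts to look and compute and a tool call to move; the robot and the scene stay as the last step left them, time stands still between calls to the robot, and variables do not carry over. Pictures are saved under pics/ and viewed, at most 10 in all, crops included, and the job is handed in when it is done.

Besides the shell and the picture viewer there is one more tool, called after "Emit:" as a command line: name --pt "numbers of a row" for each row, then --argument value for the rest. carry_out: Moves the arm, as the interface text tells. Its arguments: {"type":"object","properties":{"commands":{"type":"array"}},"required":["commands"]}

```bash
mkdir -p pics; cat > h.py <<'E'
from plant import *
import numpy as np, cv2
from scipy.spatial.transform import Rotation as R
def snap(n):
    c=calibration(n); p,d=camera(n); return p,d,c
def cloud(d,c):
    h,w=d.shape; u,v=np.meshgrid(np.arange(w),np.arange(h))
    K=np.array(c["camera_matrix"],float); D=np.array(c["dist_coeffs"],float)
    n=cv2.undistortPoints(np.stack([u,v],-1).reshape(-1,1,2).astype(np.float64),K,D).reshape(h,w,2)
    P=np.stack([n[...,0]*d,-n[...,1]*d,-d],-1)
    E=np.array(c["extrinsics"]); 
    W=(P-E[:3,3])@E[:3,:3]
    W[d<=0]=np.nan
    return W
E
python3 - <<'E'
from h import *
s=get_state(); print({k:np.round(v,3) for k,v in s.items()})
for n in("top","scene"):
    p,d,c=snap(n); cv2.imwrite(f"pics/{n}0.png",p[...,::-1]); np.savez(f"{n}0.npz",p=p,W=cloud(d,c))
E
```

```text
{'clock': np.float64(0.0), 'q': array([-1.403,  0.384,  0.016,  1.371, -0.006,  1.388, -0.046]), 'dq': array([-0.002, -0.   , -0.001,  0.001, -0.001, -0.   ,  0.001]), 'joint_torque': array([ 1.0000e-03, -6.2759e+01,  8.4500e-01, -3.7183e+01,  1.7000e-02,
        1.4000e-02,  0.0000e+00]), 'position': array([0.143, 0.608, 0.23 ]), 'tool_rot': array([ 0.115,  0.993, -0.001, -0.   ]), 'contact_force': array([0.246, 0.205, 0.398]), 'moment': array([ 0.013, -0.026,  0.01 ]), 'gripper_force': np.float64(0.0), 'opening': np.float64(1.0)}
```

View pics/top0.png

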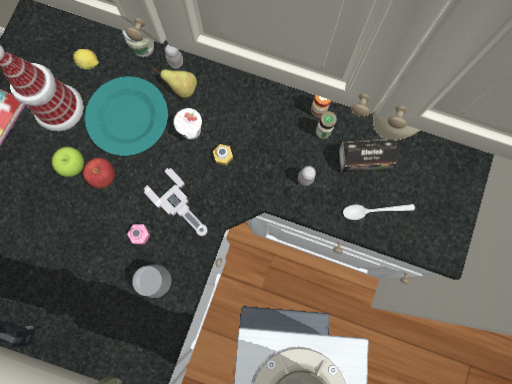

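View pics/scene0.png

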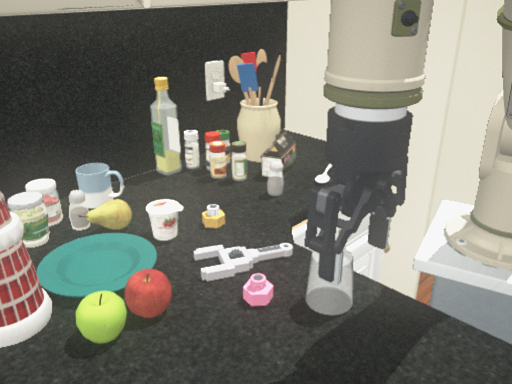

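```bash
python3 - <<'E'
from h import *
z=np.load("top0.npz");p,W=z["p"],z["W"]
c=p[110:250,120:260]; cv2.imwrite("pics/crop0.png",cv2.resize(c[...,::-1],(590,590),interpolation=cv2.INTER_CUBIC))
for n,(u,v) in dict(table=(200,180),nut=(223,154),han=(203,231),worm=(175,199),tub=(187,123),pink=(139,234),glass=(152,280),shaker=(307,176)).items(): print(n,np.round(W[v,u],3))
# nut: brass-coloured pixels
hsv=cv2.cvtColor(p,cv2.COLOR_RGB2HSV)
r=W[140:170,208:240]; m=(r[...,2]>.015)
q=r[m]; print(len(q), np.round(q.min(0),3),np.round(q.max(0),3))
t=q[q[:,2]>.038]; print("pipe top",len(t),np.round(t.mean(0),4))
t=q[(q[:,2]>.02)&(q[:,2]<.032)]; print("nut",len(t),np.round(t.mean(0),4),cv2.minAreaRect(t[:,:2].astype(np.float32)*1000))
r=W[160:245,135:215]; m=(r[...,2]>.012)&(r[...,2]<.034); q=r[m]; print("wr",len(q),cv2.minAreaRect(q[:,:2].astype(np.float32)*1000))
np.set_printoptions(linewidth=250)
K=W[165:240,140:212,2]; print("\n".join("".join("%3d"%(x*1000) if x>.006 else "  ." for x in row[::2]) for row in K[::2]))
E
```

```text
table [ 0.516  0.294 -0.003]
nut [0.579 0.237 0.043]
han [0.38 0.27 0.02]
worm [0.455 0.348 0.029]
tub [0.646 0.333 0.067]
pink [0.358 0.425 0.038]
glass [0.25  0.367 0.094]
shaker [0.53  0.022 0.081]
281 [0.559 0.214 0.015] [0.608 0.265 0.049]
pipe top 91 [0.5825 0.2393 0.0436]
nut 173 [0.5809 0.2392 0.0265] ((583.5780029296875, 239.75369262695312), (50.518211364746094, 45.645931243896484), 20.880971908569336)
wr 1306 ((443.2646484375, 366.7650146484375), (184.5031280517578, 181.61526489257812), 12.484289169311523)
  .  .  .  .  .  .  .  .  .  .  .  .  .  .  .  .  .  .  .  .  .  .  .  .  .  .  .  .  .  .  .  .  .  .  .  .
  .  .  .  .  .  .  .  .  .  .  .  .  .  .  .  .  .  .  .  .  .  .  .  .  .  .  .  .  .  .  .  .  .  .  .  .
  .  .  .  .  .  .  .  .  .  .  .  .  . 14 14 16  .  .  .  .  .  .  .  .  .  .  .  .  .  .  .  .  .  .  .  .
  .  .  .  .  .  .  .  .  .  .  .  . 21 15 16 16 17  .  .  .  .  .  .  .  .  .  .  .  .  .  .  .  .  .  .  .
  .  .  .  .  .  .  .  .  .  .  .  .  . 17 15 16 18 18  .  .  .  .  .  .  .  .  .  .  .  .  .  .  .  .  .  .
  .  .  .  .  .  .  .  .  .  .  .
[... 2863 characters left out ...]
.  .  .  .  .  . 13 19 20 17 18 16 16 14  .  .
 42 25 25 19  .  .  .  .  .  .  .  .  .  .  .  .  .  .  .  .  .  .  .  .  .  .  . 14 20 16 20 17 16 19  .  .
 47 30 26 21  .  .  .  .  .  .  .  .  .  .  .  .  .  .  .  .  .  .  .  .  .  .  .  . 15 16 17 18 20 17  .  .
 44 36 25 26 23  .  .  .  .  .  .  .  .  .  .  .  .  .  .  .  .  .  .  .  .  .  .  .  . 19 18 16 19 20  .  .
 43 35 30 24 20  .  .  .  .  .  .  .  .  .  .  .  .  .  .  .  .  .  .  .  .  .  .  .  .  . 20 17 16  .  .  .
 35 25 30 24  8  .  .  .  .  .  .  .  .  .  .  .  .  .  .  .  .  .  .  .  .  .  .  .  .  .  .  .  .  .  .  .
 27 27 27 16  .  .  .  .  .  .  .  .  .  .  .  .  .  .  .  .  .  .  .  .  .  .  .  .  .  .  .  .  .  .  .  .
```

View pics/crop0.png

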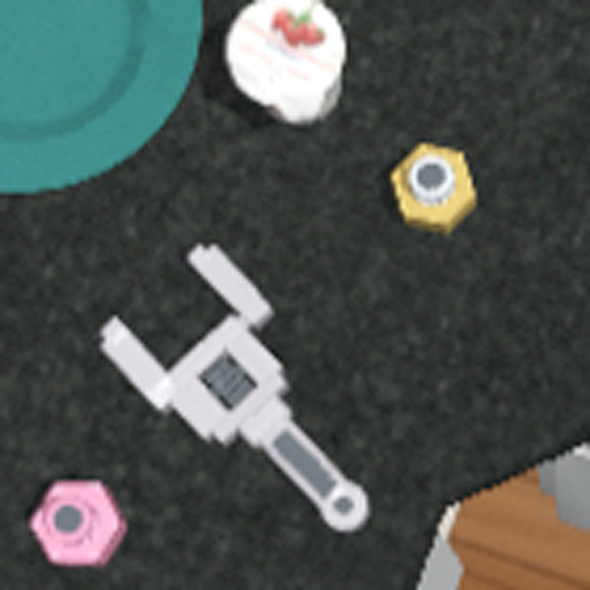

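```bash
cat >> h.py <<'E'
from scipy.optimize import differential_evolution as DE
import cv2
def boxes(t):  # wrench footprint, mm: x0,x1,y0,y1
    return [(-84,-29,-30,42),(-29,19,23,42),(-29,18,-60+t,-41+t),(-100,-84,-16,16),(-172,-100,-12,12)]
def fitw(q,jaw=True,g=(0.4967,0.389,46)):
    q=q[:,:2]*1000
    # thin to a 2 mm grid so that density does not matter
    q=np.unique(np.round(q/2),axis=0)*2
    def cost(v):
        x,y,th,t=v; c,s=np.cos(np.radians(th)),np.sin(np.radians(th))
        d=q-[x,y]; l=np.stack([d[:,0]*c+d[:,1]*s,-d[:,0]*s+d[:,1]*c],1)
        D=np.full(len(l),1e9)
        for a,b,e,f in boxes(t):
            D=np.minimum(D,np.hypot(np.maximum(np.maximum(a-l[:,0],l[:,0]-b),0),np.maximum(np.maximum(e-l[:,1],l[:,1]-f),0)))
        G=grid(t); k=(G@np.array([[c,s],[-s,c]]))+[x,y]
        from scipy.spatial import cKDTree
        e=cKDTree(q).query(k)[0]
        return np.minimum(D,8).mean()+np.minimum(np.maximum(e-1.5,0),8).mean()
    b=[(g[0]*1000-25,g[0]*1000+25),(g[1]*1000-25,g[1]*1000+25),(g[2]-12,g[2]+12),(3,20)]
    r=DE(cost,b,seed=1,maxiter=60,popsize=10,tol=1e-4); return r.x,r.fun
def grid(t):
    o=[]
    for a,b,e,f in boxes(t):
        X,Y=np.meshgrid(np.arange(a+1,b,3),np.arange(e+1,f,3)); o.append(np.stack([X.ravel(),Y.ravel()],1))
    return np.vstack(o)
def fitn(q,g):
    q=q[:,:2]*1000
    def cost(v):
        d=q-v[:2]; m=0
        for k in range(3):
            a=np.radians(v[2]+90+60*k); m=np.maximum(m,abs(d[:,0]*np.cos(a)+d[:,1]*np.sin(a)))
        # fixed hex size: points should fill up to 23
        return np.minimum(np.maximum(m-22.5,0),6).mean()
    r=DE(cost,[(g[0]*1000-10,g[0]*1000+10),(g[1]*1000-10,g[1]*1000+10),(0,60)],seed=1,tol=1e-6); return r.x,r.fun
E
python3 - <<'E'
from h import *
for n in("top","scene"):
    z=np.load(n+"0.npz");W=z["W"].reshape(-1,3)
    W=W[np.isfinite(W[:,0])]
    q=W[(abs(W[:,0]-.445)<.13)&(abs(W[:,1]-.345)<.13)&(W[:,2]>.012)&(W[:,2]<.034)]
    q=q[np.hypot(q[:,0]-.358,q[:,1]-.425)>.045]; q=q[np.hypot(q[:,0]-.583,q[:,1]-.239)>.045]
    # keep near the wrench axis band
    c,s=np.cos(.8),np.sin(.8); d=q[:,:2]-[.4967,.389]; l=np.stack([d[:,0]*c+d[:,1]*s,-d[:,0]*s+d[:,1]*c],1)
    q=q[(l[:,0]>-.2)&(l[:,0]<.05)&(abs(l[:,1])<.075)]
    print(n,len(q),*fitw(q),'zmean',np.median(q[:,2]))
    k=W[(np.hypot(W[:,0]-.582,W[:,1]-.239)<.04)]
    print(' table',np.median(k[abs(k[:,2])<.008][:,2]))
    nn=k[(k[:,2]>.02)&(k[:,2]<.033)]; t=k[k[:,2]>.039]
    print(' nut',len(nn),*fitn(nn,(.582,.239)),'pipe',t.mean(0).round(4),'mm',nn[:,:2].min(0),nn[:,:2].max(0))
z=np.load("top0.npz")["W"]
for u,v in((250,213),(240,222),(225,235),(215,250),(200,290),(262,208)): print((u,v),z[v,u].round(3))
E
```

```text
top 1152 [492.09569623 394.62549686  47.5398624   12.31825602] 0.4671278938367072 zmean 0.018413760936129727
 table -0.0007923694095955385
 nut 178 [583.362598   239.83325022  19.03450885] 0.058613923567599625 pipe [0.583  0.2396 0.0439] mm [0.55913536 0.21435038] [0.60755711 0.26479087]
scene 1431 [489.81554856 396.08587291  47.6454486    9.68963456] 0.511637565172939 zmean 0.01975251685239833
 table 0.0012173981793115274
 nut 177 [581.50055328 241.25455796  27.20282124] 0.11173738391352116 pipe [0.5797 0.2429 0.0446] mm [0.55828492 0.21128733] [0.60820094 0.26574165]
(250, 213) [0.439 0.156 0.001]
(240, 222) [ 0.414  0.18  -0.007]
(225, 235) [ 0.45   0.269 -0.762]
(215, 250) [ 0.337  0.237 -0.001]
(200, 290) [ 0.235  0.265 -0.003]
(262, 208) [ 0.454  0.126 -0.001]
```

```bash
cat > go.py <<'E'
import sys; from h import *
# go.py x y z yaw(deg of tool y, i.e. wrench angle+90)  -> row from the present pose to a tool-down pose
def row(P,a,s=None):
    s=s or get_state(); R0=R.from_quat(s["tool_rot"]); a=np.radians(a)
    M=np.array([[-np.sin(a),np.cos(a),0],[np.cos(a),np.sin(a),0],[0,0,-1]]); 
    return np.r_[R0.inv().apply(np.array(P)-s["position"])*100,(R0.inv()*R.from_matrix(M)).as_rotvec()]
if __name__=="__main__":
    v=list(map(float,sys.argv[1:])); s=get_state()
    print("clk",s["clock"].round(2),"pos",s["position"].round(4),"F",s["contact_force"].round(1),"op",round(float(s["opening"]),3))
    for i in range(0,len(v),4): print(row(v[i:i+3],v[i+3],s).round(3).tolist())
E
sed -i 's/M=np.array(\[\[-np.sin(a),np.cos(a),0\],\[np.cos(a),np.sin(a),0\],\[0,0,-1\]\])/M=np.array([[-np.sin(a),np.cos(a),0],[np.cos(a),np.sin(a),0],[0,0,-1.]]).T/' go.py
python3 go.py .4155 .3125 .2 137.6  .4155 .3125 .06 137.6
```

```text
Traceback (most recent call last):
  File "go.py", line 9, in <module>
    print("clk",s["clock"].round(2),"pos",s["position"].round(4),"F",s["contact_force"].round(1),"op",round(float(s["opening"]),3))
                ^^^^^^^^^^^^^^^^
AttributeError: 'float' object has no attribute 'round'
```

```bash
sed -i 's/s\["clock"\].round(2)/round(s["clock"],2)/; s/s\["position"\].round/np.array(s["position"]).round/; s/s\["contact_force"\].round/np.array(s["contact_force"]).round/' go.py
python3 go.py .4155 .3125 .2 137.6  .4155 .3125 .06 137.6
```

```text
clk 0.1 pos [0.1428 0.608  0.2304] F [ 0.2  0.2 -0.4] op 1.003
[-33.3, -22.523, 3.08, -0.002, -0.001, -1.061]
[-33.299, -22.497, 17.08, -0.002, -0.001, -1.061]
```

Emit:
carry_out --pt "-3 -2 0.3 0 0 -0.1 5" --pt "-6 -4 0.6 0 0 -0.2 5" --pt "-9.5 -6.4 0.9 0 0 -0.3 5" --pt "-13 -8.8 1.2 0 0 -0.4 5" --pt "-16.5 -11.2 1.5 0 0 -0.5 5" --pt "-20 -13.5 1.8 0 0 -0.6 5" --pt "-23.5 -16 2.1 0 0 -0.71 5" --pt "-27 -18.3 2.4 0 0 -0.82 5" --pt "-30 -20.3 2.8 0 0 -0.92 5" --pt "-32 -21.7 3 0 0 -1 5" --pt "-33.3 -22.5 3.1 0 0 -1.06 5" --pt "-33.3 -22.5 3.1 0 0 -1.06 5"

```text
clock: 1.1
position: [0.4186, 0.3087, 0.1997]
tool_rot: [-0.401, 0.916, -0.001, -0.0]
contact_force: [0.5, 0.1, -0.5]
opening: 0.583
gripper_force: 0.0
```

```bash
python3 - <<'E'
from h import *
p,d,c=snap("wrist"); cv2.imwrite("pics/w1.png",p[...,::-1]); W=cloud(d,c); np.savez("w1.npz",p=p,W=W)
W=W.reshape(-1,3);W=W[np.isfinite(W[:,0])]
print(W.min(0),W.max(0))
q=W[(W[:,2]>.012)&(W[:,2]<.034)]
c_,s_=np.cos(.83),np.sin(.83); e=q[:,:2]-[.491,.395]; l=np.stack([e[:,0]*c_+e[:,1]*s_,-e[:,0]*s_+e[:,1]*c_],1)
a=q[(l[:,0]>-.19)&(l[:,0]<.035)&(abs(l[:,1])<.07)]
if len(a)>200: print(len(a),*fitw(a,g=(.491,.395,47.6)))
k=W[np.hypot(W[:,0]-.582,W[:,1]-.239)<.04]; n=k[(k[:,2]>.02)&(k[:,2]<.033)]
if len(n)>50: print('nut',len(n),*fitn(n,(.582,.24)),k[k[:,2]>.039].mean(0))
E
python3 go.py .4155 .3125 .06 137.6 .4155 .3125 .003 137.6
```

```text
[-0.21633894 -0.24500428 -0.88402794] [0.86638348 0.74945161 0.30128021]
6026 [491.14914742 395.04563872  47.47547199  10.73089389] 0.3192539502379072
nut 876 [581.48597962 240.403148    21.89132397] 0.037502007890309046 [0.58041095 0.24074894 0.04432396]
clk 1.15 pos [0.4169 0.3111 0.1999] F [-0.6  0.6 -0.4] op 0.586
[-0.022, 0.197, 13.985, -0.0, -0.001, -0.006]
[-0.028, 0.2, 19.685, -0.0, -0.001, -0.006]
```

View pics/w1.png

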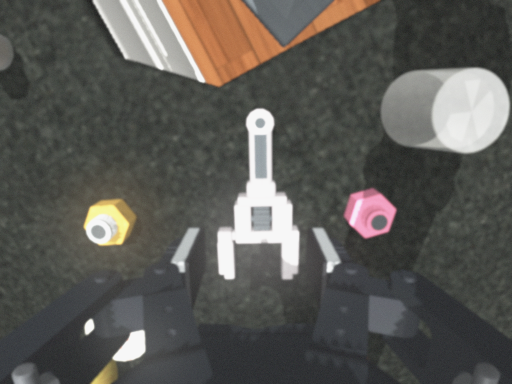

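Emit:
carry_out --pt "0 0.2 3 0 0 0 5" --pt "0 0.2 6.5 0 0 0 5" --pt "0 0.2 10 0 0 0 5" --pt "0 0.2 13.5 0 0 0 5" --pt "0 0.2 16.5 0 0 0 5" --pt "0 0.2 18.5 0 0 0 5" --pt "0 0.2 19.5 0 0 0 5" --pt "0 0.2 19.5 0 0 0 5" --pt "0 0.2 19.5 0 0 0 2" --pt "0 0.2 19.5 0 0 0 1" --pt "0 0.2 19.5 0 0 0 1" --pt "0 0.2 19.5 0 0 0 1"

```text
clock: 2.15
position: [0.4151, 0.3156, 0.007]
tool_rot: [-0.403, 0.915, 0.001, 0.001]
contact_force: [-0.8, -1.4, 5.3]
opening: 0.262
gripper_force: 61.1
```

Emit:
carry_out --pt "0 0 0 0 0 0 1" --pt "0 0 0 0 0 0 1" --pt "0 0 -0.2 0 0 0 1" --pt "0 0 -0.5 0 0 0 1" --pt "0 0 -0.7 0 0 0 1" --pt "0 0 -0.7 0 0 0 1"

```text
clock: 2.65
position: [0.4139, 0.3143, 0.0124]
tool_rot: [-0.403, 0.915, -0.0, -0.0]
contact_force: [0.3, 0.0, -4.2]
opening: 0.259
gripper_force: 60.0
```

```bash
python3 - <<'E'
from h import *
p,d,c=snap("wrist"); cv2.imwrite("pics/w2.png",p[...,::-1]); W=cloud(d,c)
W=W.reshape(-1,3);W=W[np.isfinite(W[:,0])]
q=W[(W[:,2]>.012)&(W[:,2]<.045)]
c_,s_=np.cos(.83),np.sin(.83); e=q[:,:2]-[.491,.395]; l=np.stack([e[:,0]*c_+e[:,1]*s_,-e[:,0]*s_+e[:,1]*c_],1)
for x0,x1,y0,y1 in((-.028,-.01,.025,.04),(0,.017,.025,.04),(-.08,-.074,-.025,.035),(-.045,-.033,-.025,.035)):
    m=(l[:,0]>x0)&(l[:,0]<x1)&(l[:,1]>y0)&(l[:,1]<y1); print(m.sum(),np.median(q[m,2]) if m.any() else 0)
E
python3 go.py .4155 .3125 .01 137.5
```

```text
0 0
0 0
637 0.024450544454417345
0 0
clk 2.7 pos [0.4139 0.3143 0.0122] F [-0.3  0.8 -4.8] op 0.262
[0.025, -0.243, 0.217, 0.0, -0.001, 0.0]
```

View pics/w2.png

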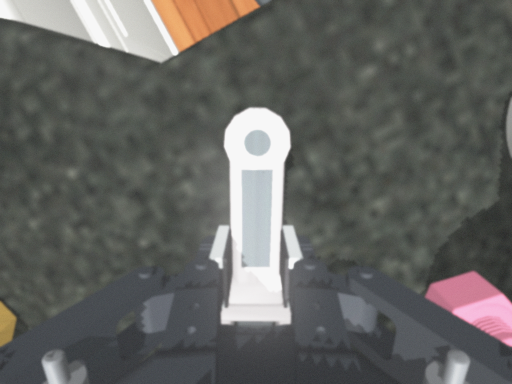

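```bash
python3 go.py .4229 .1822 .025 111.5 
```

```text
clk 2.7 pos [0.4139 0.3143 0.0122] F [-0.3  0.8 -4.8] op 0.262
[9.134, -9.59, -1.278, -0.0, -0.001, 0.454]
```

Emit:
carry_out --pt "0 0 -1 0 0 0 1" --pt "0 0 -2.5 0 0 0 1" --pt "0 0 -4.5 0 0 0 1" --pt "0 0 -6.5 0 0 0 1" --pt "0.7 -0.7 -7 0 0 0.04 1" --pt "2 -2.1 -7 0 0 0.1 1" --pt "3.7 -3.9 -7 0 0 0.18 1" --pt "5.4 -5.7 -7 0 0 0.27 1" --pt "7.1 -7.5 -7 0 0 0.35 1" --pt "8.4 -8.8 -7 0 0 0.42 1" --pt "9.1 -9.6 -7 0 0 0.454 1" --pt "9.1 -9.6 -7 0 0 0.454 1"

```text
clock: 3.7
position: [0.4235, 0.1793, 0.082]
tool_rot: [-0.183, 0.983, -0.0, -0.0]
contact_force: [0.3, 0.1, -5.7]
opening: 0.256
gripper_force: 60.0
```

```bash
python3 - <<'E'
from h import *
p,d,c=snap("scene"); cv2.imwrite("pics/s3.png",cv2.resize(p[120:320,120:420,::-1],(750,500))); np.savez("s3.npz",W=cloud(d,c))
p,d,c=snap("top"); np.savez("t3.npz",p=p,W=cloud(d,c))
E
python3 go.py .4229 .1822 .015 111.5 
```

```text
clk 3.8 pos [0.4234 0.1828 0.0822] F [-0.1  0.8 -5.3] op 0.266
[0.063, -0.039, 6.722, 0.0, -0.0, 0.0]
```

View pics/s3.png

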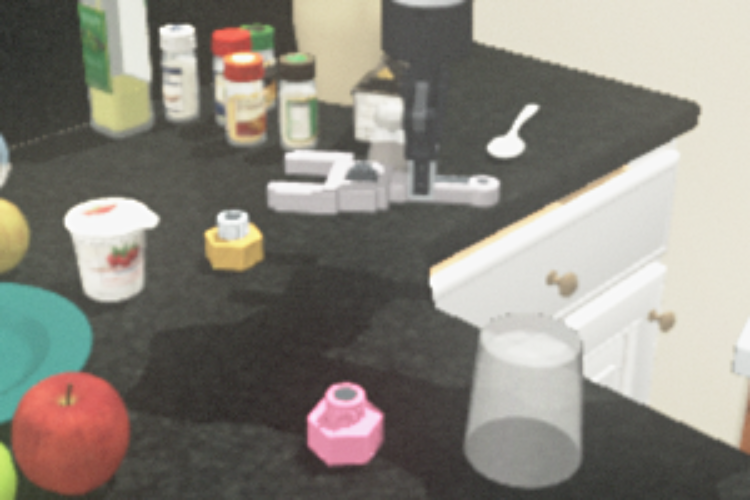

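Emit:
carry_out --pt "0 0 1.5 0 0 0 1" --pt "0 0 3.5 0 0 0 1" --pt "0 0 5.5 0 0 0 1" --pt "0 0 6.7 0 0 0 1" --pt "0 0 7.2 0 0 0 1" --pt "0 0 7.2 0 0 0 1"

```text
clock: 4.3
position: [0.4225, 0.1835, 0.0092]
tool_rot: [-0.188, 0.982, -0.0, -0.001]
contact_force: [-0.1, -0.4, -4.7]
opening: 0.259
gripper_force: 60.0
```

```bash
cat > look.py <<'E'
from h import *
import sys
g=tuple(map(float,sys.argv[1:4]))
s=get_state(); print(round(s["clock"],2),np.round(s["position"],4))
for n in ("top","scene"):
    p,d,c=snap(n); W=cloud(d,c); cv2.imwrite(f"pics/L{n}_{s['clock']:.1f}.png",cv2.resize(p[120:270,150:290,::-1] if n=="top" else p[150:300,150:350,::-1],(700,600) if n=="scene" else (560,600)))
    W=W.reshape(-1,3);W=W[np.isfinite(W[:,0])]
    k=W[np.hypot(W[:,0]-.5815,W[:,1]-.2405)<.035]; nn=k[(k[:,2]>.0225)&(k[:,2]<.033)]
    if len(nn)>50: print(n,'nut',len(nn),*fitn(nn,(.5815,.2405)))
    q=W[(W[:,2]>.012)&(W[:,2]<.036)&(np.hypot(W[:,0]-.5815,W[:,1]-.2405)>.024)]
    t=np.radians(g[2]); c_,s_=np.cos(t),np.sin(t); e=q[:,:2]-g[:2]; l=np.stack([e[:,0]*c_+e[:,1]*s_,-e[:,0]*s_+e[:,1]*c_],1)
    # head only, the gripper hides the handle: local points x -84..19
    a=q[(l[:,0]>-.085)&(l[:,0]<.028)&(abs(l[:,1])<.068)]
    import h
    h.boxes=lambda t:[(-84,-29,-30,42),(-29,19,23,42),(-29,18,-60+t,-41+t)]
    print(n,len(a),*fitw(a,g=g))
E
python3 look.py .5261 .2229 21.5; python3 go.py .4749 .2028 .010 111.5
```

```text
4.3 [0.4225 0.1835 0.0092]
top nut 163 [583.60420991 240.12141263  22.15993644] 0.048303602555023174
clk 4.35 pos [0.4232 0.1834 0.0101] F [ 0.7  0.6 -3.7] op 0.261
[-5.516, -0.103, 0.009, 0.0, -0.001, 0.002]h.py:32: RuntimeWarning: Mean of empty slice.
  return np.minimum(D,8).mean()+np.minimum(np.maximum(e-1.5,0),8).mean()
  ret = ret.dtype.type(ret / rcount)
Traceback (most recent call last):
  File "look.py", line 16, in <module>
    print(n,len(a),*fitw(a,g=g))
                    ~~~~^^^^^^^
  File "h.py", line 34, in fitw
    r=DE(cost,b,seed=1,maxiter=60,popsize=10,tol=1e-4); return r.x,r.fun
  File "h.py", line 29, in cost
    G=grid(t); k=(G@np.array([[c,s],[-s,c]]))+[x,y]
  File "h.py", line 38, in grid
    X,Y=np.meshgrid(np.arange(a+1,b,3),np.arange(e+1,f,3)); o.append(np.stack([X.ravel(),Y.ravel()],1))
                                       ~~~~~~~~~^^^^^^^^^
ValueError: arange: cannot compute length
```

```bash
sed -i 's/    print(n,len(a),\*fitw(a,g=g))/    if len(a)>150: print(n,len(a),*fitw(a,g=g))/' look.py; python3 look.py .5261 .2229 21.5; ls pics
```

```text
4.35 [0.4232 0.1834 0.0101]
top nut 165 [583.68330258 239.9375495   20.29665757] 0.036744346424503874
scene nut 152 [581.18110726 241.17109359  20.95029512] 0.06446713470551199
scene 778 [525.89860767 223.29100845  22.62796425  10.14073786] 0.6890258707346613
Lscene_4.3.png
Ltop_4.3.png
crop0.png
s3.png
scene0.png
top0.png
w1.png
w2.png
```

Emit:
carry_out --pt "-0.8 -0.1 0 0 0 0 1" --pt "-1.6 -0.1 0 0 0 0 1" --pt "-2.4 -0.1 0 0 0 0 1" --pt "-3.2 -0.1 0 0 0 0 1" --pt "-4 -0.1 0 0 0 0 1" --pt "-4.7 -0.1 0 0 0 0 1" --pt "-5.2 -0.1 0 0 0 0 1" --pt "-5.5 -0.1 0 0 0 0 1" --pt "-5.5 -0.1 0 0 0 0 1" --pt "-5.5 -0.1 0 0 0 0 1"

```text
clock: 5.28
position: [0.4748, 0.2017, 0.0101]
tool_rot: [-0.187, 0.982, -0.0, -0.0]
contact_force: [0.0, -0.4, -5.0]
opening: 0.262
gripper_force: 60.0
```

```bash
python3 look.py .5781 .2435 21.5; python3 go.py .4749 .2028 .005 111.5
```

```text
5.28 [0.4748 0.2017 0.0101]
scene nut 160 [581.68548681 240.9033229   23.8686393 ] 0.4140063573675151
scene 689 [576.43349875 240.09493656  19.05649404   9.18059517] 1.3835705769491955
clk 5.38 pos [0.4746 0.2017 0.0101] F [ 0.6 -0.3 -5. ] op 0.262
[-0.073, 0.094, 0.512, 0.0, -0.001, -0.0]
```

```bash
ls pics
```

```text
Lscene_4.3.png
Lscene_5.3.png
Ltop_4.3.png
Ltop_5.3.png
crop0.png
s3.png
scene0.png
top0.png
w1.png
w2.png
```

Emit:
carry_out --pt "0 0 0.3 0 0 0 1" --pt "0 0 0.55 0 0 0 1" --pt "0 0 0.55 0 0 0 1" --pt "0 0 0.55 0 0 0 3" --pt "0 0 0.55 0 0 0 5" --pt "0 0 0.3 0 0 0 5" --pt "0 0 -3 0 0 0 5" --pt "0 0 -6 0 0 0 4" --pt "0 0 -9.5 0 0 0 2" --pt "0 0 -12.5 0 0 0 0" --pt "0 0 -14 0 0 0 0" --pt "0 0 -14 0 0 0 0"

```text
clock: 6.38
position: [0.4775, 0.2029, 0.1548]
tool_rot: [-0.186, 0.982, 0.001, 0.004]
contact_force: [0.8, -0.2, 0.1]
opening: 0.001
gripper_force: 0.0
```

```bash
cat > wl.py <<'E'
from h import *
import sys
g=tuple(map(float,sys.argv[1:4])); s=get_state(); print(round(s["clock"],2),np.round(s["position"],4),s["opening"])
p,d,c=snap("wrist"); W=cloud(d,c); np.savez("wl.npz",p=p,W=W); cv2.imwrite(f"pics/W{s['clock']:.1f}.png",p[...,::-1])
W=W.reshape(-1,3);W=W[np.isfinite(W[:,0])]
k=W[np.hypot(W[:,0]-.5815,W[:,1]-.2405)<.035]; nn=k[(k[:,2]>.0232)&(k[:,2]<.033)]
if len(nn)>50: print('nut',len(nn),*fitn(nn,(.5815,.2405)))
print('pipe',k[k[:,2]>.040].mean(0))
q=W[(W[:,2]>.012)&(W[:,2]<.0345)]
q=q[(np.hypot(q[:,0]-.5815,q[:,1]-.2405)>.027)|(q[:,2]<.0215)]
t=np.radians(g[2]); c_,s_=np.cos(t),np.sin(t); e=q[:,:2]-g[:2]; l=np.stack([e[:,0]*c_+e[:,1]*s_,-e[:,0]*s_+e[:,1]*c_],1)
a=q[(l[:,0]>-.185)&(l[:,0]<.025)&(abs(l[:,1])<.068)]
print(len(a),*fitw(a,g=g))
E
python3 wl.py .5781 .2435 21.5; ls pics|grep W
```

```text
6.38 [0.4775 0.2029 0.1548] 0.0007133415234608537
pipe [0.59114074 0.24774329 0.04500592]
5255 [562.45124274 236.99861119  21.35971868   7.09038863] 1.6763807877407426
W6.4.png
```

View pics/W6.4.png

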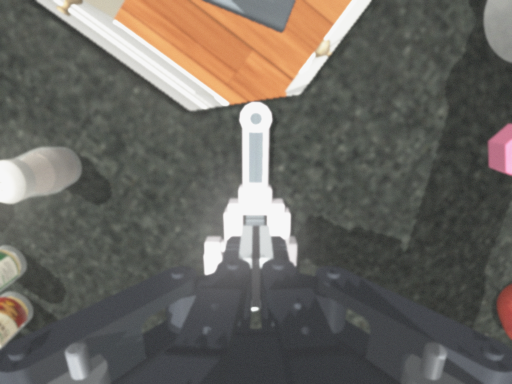

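Emit:
carry_out --pt "0 0 -2 0 0 0 6" --pt "1.5 0 -4.5 0 0 0 8" --pt "2 0 -6.5 0 0 0 8" --pt "2 0 -7 0 0 0 8" --pt "2 0 -7 0 0 0 8" --pt "2 0 -7 0 0 0 8"

```text
clock: 6.93
position: [0.4562, 0.1945, 0.2189]
tool_rot: [-0.187, 0.982, -0.0, -0.001]
contact_force: [0.2, 0.1, -0.2]
opening: 0.843
gripper_force: 0.0
```

```bash
python3 wl.py .5781 .2435 21.5;python3 look.py .5781 .2435 21.5; ls pics|grep W
```

```text
6.93 [0.4562 0.1945 0.2189] 0.843092880933908
nut 666 [581.84780583 239.86827808  21.87722837] 0.03908674147266997
pipe [0.5811372  0.23987092 0.04466168]
5394 [578.15181225 239.91648957  20.2299909   10.6974663 ] 0.46567109182739724
6.98 [0.4559 0.1943 0.2185]
scene nut 155 [581.62404196 241.13828362  23.4278789 ] 0.1694413237258783
scene 672 [577.81487207 239.88221477  19.11625898  10.22147038] 1.5043767050788097
W6.4.png
W6.9.png
```

```bash
python3 go.py .5144 .2163 .034 110.2
```

```text
clk 7.08 pos [0.4559 0.1943 0.2185] F [ 0.7 -0.1 -0.3] op 0.934
[-6.307, -0.087, 18.435, -0.001, -0.003, 0.023]
```

Emit:
carry_out --pt "-1.5 0 3 0 0 0.02 0" --pt "-3 0 6.5 0 0 0.02 0" --pt "-4.5 -0.1 10 0 0 0.02 0" --pt "-6 -0.1 13 0 0 0.02 0" --pt "-6.3 -0.1 15.5 0 0 0.02 0" --pt "-6.3 -0.1 17.5 0 0 0.02 0" --pt "-6.3 -0.1 18.4 0 0 0.02 0" --pt "-6.3 -0.1 18.4 0 0 0.02 0" --pt "-6.3 -0.1 18.4 0 0 0.02 0"

```text
clock: 7.83
position: [0.5152, 0.2165, 0.0361]
tool_rot: [-0.177, 0.984, -0.0, -0.001]
contact_force: [-0.1, -0.6, 0.2]
opening: 0.003
gripper_force: 0.0
```

Emit:
carry_out --pt "0 0 0.1 0 0 0 0" --pt "0 0 0.2 0 0 0 0" --pt "0 0 0.3 0 0 0 0" --pt "0 0 0.3 0 0 0 0"

```text
clock: 8.17
position: [0.5158, 0.2169, 0.034]
tool_rot: [-0.177, 0.984, 0.0, 0.001]
contact_force: [0.2, -0.2, -1.3]
opening: 0.002
gripper_force: 0.0
```

Emit:
carry_out --pt "0 0 0.1 0 0 0 0" --pt "0 0 0.1 0 0 0 0" --pt "0 0 0.1 0 0 0 0"

```text
clock: 8.42
position: [0.5154, 0.2167, 0.0324]
tool_rot: [-0.177, 0.984, 0.0, -0.0]
contact_force: [0.7, 0.2, 0.1]
opening: -0.001
gripper_force: 0.0
```

Emit:
carry_out --pt "0 0 0.1 0 0 0 0" --pt "0 0 0.1 0 0 0 0" --pt "0 0 0.1 0 0 0 0"

```text
clock: 8.67
position: [0.5153, 0.2166, 0.0312]
tool_rot: [-0.177, 0.984, -0.0, -0.0]
contact_force: [0.2, -0.0, 0.3]
opening: -0.0
gripper_force: 0.0
```

Emit:
carry_out --pt "0 0 0.1 0 0 0 0" --pt "0 0 0.15 0 0 0 0" --pt "0 0 0.15 0 0 0 0"

```text
clock: 8.92
position: [0.5153, 0.2166, 0.0296]
tool_rot: [-0.177, 0.984, -0.0, -0.0]
contact_force: [-0.7, 0.3, 0.8]
opening: -0.002
gripper_force: 0.0
```

Emit:
carry_out --pt "0 0 0.1 0 0 0 0" --pt "0 0 0.1 0 0 0 0" --pt "0 0 0.1 0 0 0 0"

```text
clock: 9.17
position: [0.5154, 0.2166, 0.0287]
tool_rot: [-0.177, 0.984, -0.0, -0.0]
contact_force: [-0.6, 0.8, 0.4]
opening: 0.001
gripper_force: 0.0
```

Emit:
carry_out --pt "-0.2 0 0 0 0 0 0" --pt "-0.4 0 0 0 0 0 0" --pt "-0.6 0 0 0 0 0 0" --pt "-0.8 0 0 0 0 0 0"

```text
clock: 9.5
position: [0.5225, 0.2193, 0.0287]
tool_rot: [-0.177, 0.984, -0.0, -0.001]
contact_force: [-7.5, -2.3, 8.6]
opening: 0.0
gripper_force: 6.1
```

Emit:
carry_out --pt "-0.2 0 0 0 0 0 0" --pt "-0.4 0 0 0 0 0 0" --pt "-0.6 0 0 0 0 0 0"

```text
clock: 9.75
position: [0.5292, 0.2221, 0.0298]
tool_rot: [-0.177, 0.984, 0.0, 0.001]
contact_force: [-4.0, -0.6, 6.5]
opening: 0.002
gripper_force: 3.4
```

Emit:
carry_out --pt "-0.2 0 0 0 0 0 0" --pt "-0.4 0 0 0 0 0 0" --pt "-0.6 0 0 0 0 0 0" --pt "-0.8 0 0 0 0 0 0"

```text
clock: 10.08
position: [0.5367, 0.2251, 0.0298]
tool_rot: [-0.177, 0.984, 0.001, 0.001]
contact_force: [-2.3, 0.2, 6.2]
opening: -0.0
gripper_force: 3.0
```

Emit:
carry_out --pt "0 0 -0.8 0 0 0 0" --pt "0 0 -1 0 0 0 0" --pt "1 0 -1 0 0 0 0" --pt "2.1 0 -1 0 0 0 0" --pt "2.1 0 -0.8 0 0 0 0" --pt "2.1 0 0 0 0 0 0" --pt "2.1 0 0 0 0 0 0" --pt "2.1 0 0 0 0 0 0"

```text
clock: 10.75
position: [0.5164, 0.217, 0.0281]
tool_rot: [-0.177, 0.984, -0.0, -0.0]
contact_force: [0.6, -0.6, -0.2]
opening: -0.001
gripper_force: 0.0
```

Emit:
carry_out --pt "-0.2 0 0 0 0 0 0" --pt "-0.4 0 0 0 0 0 0" --pt "-0.6 0 0 0 0 0 0" --pt "-0.8 0 0 0 0 0 0" --pt "-1 0 0 0 0 0 0"

```text
clock: 11.17
position: [0.5257, 0.2207, 0.0294]
tool_rot: [-0.177, 0.984, 0.0, -0.0]
contact_force: [-6.2, -2.9, 11.4]
opening: -0.002
gripper_force: 5.7
```

Emit:
carry_out --pt "-0.2 0 0 0 0 0 0" --pt "-0.4 0 0 0 0 0 0" --pt "-0.6 0 0 0 0 0 0" --pt "-0.8 0 0 0 0 0 0" --pt "-1 0 0 0 0 0 0"

```text
clock: 11.58
position: [0.5351, 0.224, 0.0295]
tool_rot: [-0.177, 0.984, 0.0, -0.0]
contact_force: [-6.5, -2.3, 9.8]
opening: 0.0
gripper_force: 4.9
```

Emit:
carry_out --pt "0 0 -1 0 0 0 0" --pt "1 0 -3.5 0 0 0 3" --pt "3 0 -7 0 0 0 8" --pt "5 0 -10.5 0 0 0 8" --pt "7 0 -14 0 0 0 8" --pt "8 0 -17 0 0 0 8" --pt "8.4 0 -19 0 0 0 8" --pt "8.4 0 -19 0 0 0 8" --pt "8.4 0 -19 0 0 0 8"

```text
clock: 12.33
position: [0.4573, 0.1952, 0.2209]
tool_rot: [-0.177, 0.984, 0.001, 0.002]
contact_force: [-0.2, 0.3, 0.1]
opening: 0.936
gripper_force: 0.0
```

```bash
python3 wl.py .5781 .2405 21; python3 - <<'E'
from h import *
z=np.load("wl.npz"); cv2.imwrite("pics/v1.png",cv2.resize(z["p"][170:300,190:330,::-1],(646,600),interpolation=cv2.INTER_CUBIC))
E
```

```text
12.33 [0.4573 0.1952 0.2209] 0.9360621634977182
nut 659 [581.77163524 240.10741602  21.66889494] 0.04138409431140785
pipe [0.5811369  0.23978703 0.04456004]
5163 [584.80937865 241.43926217  20.23323631  18.89669611] 0.33415827697983336
```

View pics/v1.png

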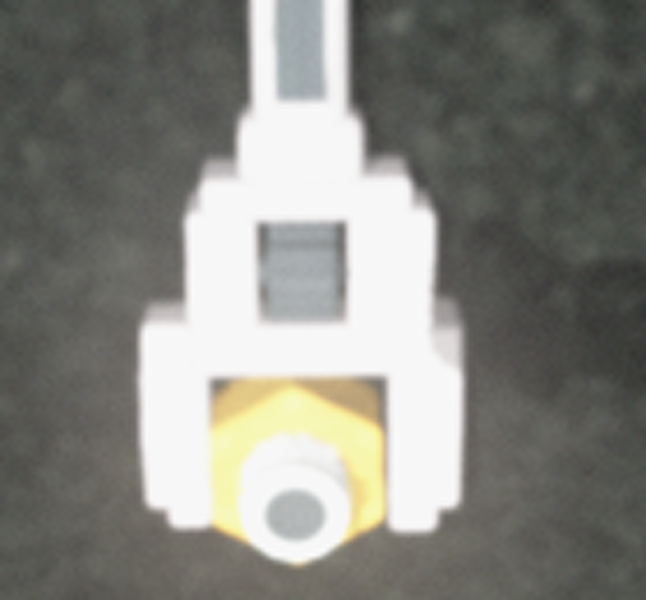

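```bash
python3 go.py .5238 .2189 .035 110.8 .5238 .2189 .028 110.8
```

```text
clk 12.38 pos [0.4567 0.1949 0.2193] F [-0.4  0.3 -0.2] op 0.933
[-7.094, -0.093, 18.445, 0.0, 0.002, -0.008]
[-7.093, -0.093, 19.145, 0.0, 0.002, -0.008]
```

Emit:
carry_out --pt "-1.5 0 3 0 0 0 0" --pt "-3.5 0 6.5 0 0 0 0" --pt "-5.5 -0.1 10 0 0 0 0" --pt "-7.1 -0.1 13.5 0 0 0 0" --pt "-7.1 -0.1 16 0 0 0 0" --pt "-7.1 -0.1 17.8 0 0 0 0" --pt "-7.1 -0.1 18.5 0 0 0 0" --pt "-7.1 -0.1 18.8 0 0 0 0" --pt "-7.1 -0.1 19.1 0 0 0 0" --pt "-7.1 -0.1 19.1 0 0 0 0" --pt "-7.1 -0.1 19.1 0 0 0 0" --pt "-7.1 -0.1 19.1 0 0 0 0"

```text
clock: 13.38
position: [0.5237, 0.2182, 0.0291]
tool_rot: [-0.176, 0.984, 0.0, 0.0]
contact_force: [-5.2, -2.5, 11.6]
opening: 0.001
gripper_force: 6.5
```

Emit:
carry_out --pt "-0.2 0 0 0 0 0 0" --pt "-0.4 0 0 0 0 0 0" --pt "-0.5 0 0 0 0 0 0" --pt "-0.6 0 0 0 0 0 0"

```text
clock: 13.72
position: [0.5288, 0.2198, 0.0293]
tool_rot: [-0.176, 0.984, -0.0, -0.0]
contact_force: [-9.1, -5.1, 19.1]
opening: -0.0
gripper_force: 9.5
```

Emit:
carry_out --pt "-0.2 0 0 0 0 0 0" --pt "-0.4 0 0 0 0 0 0" --pt "-0.6 0 0 0 0 0 0"

```text
clock: 13.97
position: [0.5345, 0.2216, 0.0293]
tool_rot: [-0.176, 0.984, -0.0, -0.0]
contact_force: [-9.9, -6.7, 19.1]
opening: 0.002
gripper_force: 9.6
```

Emit:
carry_out --pt "-0.2 0 0 0 0 0 0" --pt "-0.4 0 0 0 0 0 0" --pt "-0.6 0 0 0 0 0 0" --pt "-0.8 0 0 0 0 0 0"

```text
clock: 14.3
position: [0.5397, 0.2235, 0.0292]
tool_rot: [-0.176, 0.984, -0.001, -0.003]
contact_force: [-18.3, -9.1, 27.8]
opening: -0.003
gripper_force: 13.6
```

Emit:
carry_out --pt "0 0 -1 0 0 0 0" --pt "1 0 -3.5 0 0 0 3" --pt "3 0 -7 0 0 0 8" --pt "5 0 -10.5 0 0 0 8" --pt "7 0 -14 0 0 0 8" --pt "8 0 -17 0 0 0 8" --pt "8.4 0 -19 0 0 0 8" --pt "8.4 0 -19 0 0 0 8" --pt "8.4 0 -19 0 0 0 8"

```text
clock: 15.05
position: [0.4639, 0.1966, 0.2194]
tool_rot: [-0.177, 0.984, 0.001, 0.002]
contact_force: [-0.3, -0.6, -1.1]
opening: 0.935
gripper_force: 0.0
```

```bash
python3 wl.py .583 .2415 21; python3 - <<'E'
from h import *
z=np.load("wl.npz"); cv2.imwrite("pics/v2.png",cv2.resize(z["p"][200:300,190:330,::-1],(800,571),interpolation=cv2.INTER_CUBIC))
E
```

```text
15.05 [0.4639 0.1966 0.2194] 0.935101613014343
nut 657 [581.90642304 240.23421025  21.33207648] 0.04021273001542566
pipe [0.58108388 0.23965902 0.04459251]
5249 [585.97446308 240.15116077  19.09343173  20.        ] 0.33973003748141584
```

View pics/v2.png

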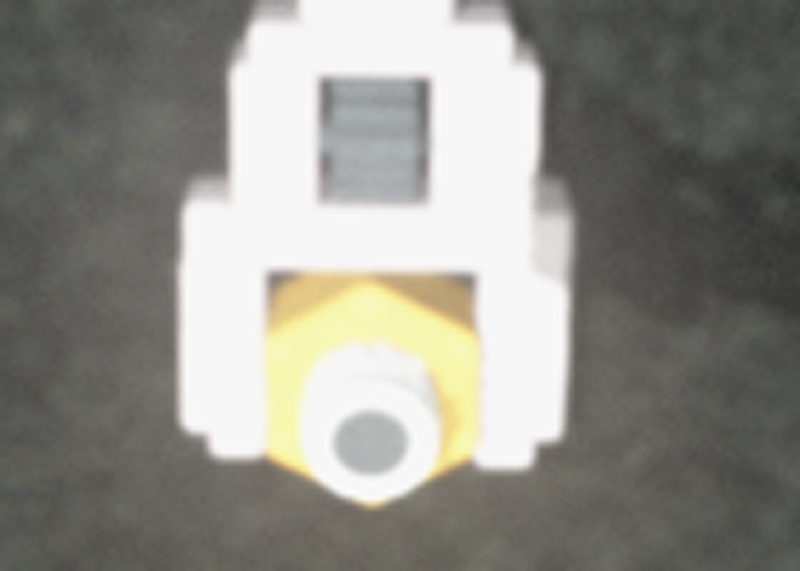

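```bash
python3 - <<'E'
from h import *
z=np.load("wl.npz");W=z["W"].reshape(-1,3);W=W[np.isfinite(W[:,0])]
o=np.array([.5860,.2402]);t=np.radians(19.5);u=np.array([np.cos(t),np.sin(t)]);v=np.array([-u[1],u[0]])
d=W[:,:2]-o; l=np.stack([d@u,d@v],1)*1000; m=(W[:,2]>.013)&(W[:,2]<.025)&(abs(l[:,1])<25)
for a in range(-165,-100,10):
    k=l[m&(l[:,0]>a)&(l[:,0]<a+10),1]; print(a+5,np.percentile(k,[2,50,98]).round(1))
k=l[m&(l[:,0]>-200)&(l[:,0]<-110),0]; print(k.min())
E
python3 go.py .4804 .2030 .06 109.5  .4804 .2030 .0045 109.5
```

```text
-160 [-11.9   0.8  14.7]
-150 [-10.2   1.   13.2]
-140 [-10.2   1.1  12.3]
-130 [-10.1   1.2  12.6]
-120 [-10.    1.4  12.8]
-110 [-9.9  1.5 13.1]
-100 [-13.3   1.7  15.7]
-176.8902964962549
clk 15.1 pos [0.4633 0.1963 0.2179] F [ 0.3 -0.2 -0.1] op 0.937
[-1.819, 0.027, 15.793, 0.0, 0.001, 0.015]
[-1.815, 0.026, 21.343, 0.0, 0.001, 0.015]
```

Emit:
carry_out --pt "-0.8 0.1 3.5 0 0 0 5" --pt "-1.6 0.15 7 0 0 0 5" --pt "-1.8 0.17 10.5 0 0 0 5" --pt "-1.8 0.17 14 0 0 0 5" --pt "-1.8 0.17 17 0 0 0 5" --pt "-1.8 0.17 19.5 0 0 0 5" --pt "-1.8 0.17 20.8 0 0 0 5" --pt "-1.8 0.17 21.3 0 0 0 5" --pt "-1.8 0.17 21.3 0 0 0 5" --pt "-1.8 0.17 21.3 0 0 0 5" --pt "-1.8 0.17 21.3 0 0 0 3.2" --pt "-1.8 0.17 21.3 0 0 0 3.2"

```text
clock: 16.1
position: [0.4804, 0.2045, 0.0059]
tool_rot: [-0.177, 0.984, 0.0, 0.001]
contact_force: [0.0, -0.3, 0.5]
opening: 0.379
gripper_force: 0.0
```

Emit:
carry_out --pt "0 0 0 0 0 0 2.6" --pt "0 0 0 0 0 0 2.2" --pt "0 0 0 0 0 0 1.5" --pt "0 0 0 0 0 0 1.5" --pt "0 0 0 0 0 0 1.5"

```text
clock: 16.52
position: [0.4804, 0.204, 0.0061]
tool_rot: [-0.176, 0.984, 0.0, 0.001]
contact_force: [-0.8, -2.3, 6.5]
opening: 0.259
gripper_force: 58.5
```

```bash
python3 - <<'E'
from h import *
s=get_state(); R0=R.from_quat(s["tool_rot"]); P=np.array(s["position"]); N=np.array([.5818,.2400,P[2]])
print(s["clock"],P.round(4),np.round(s["contact_force"],1),s["opening"],R0.as_matrix()[:,1].round(3))
for a in np.arange(3,46,3.):
    Q=N+R.from_euler("z",-a,degrees=True).apply(P-N)
    print(a,(R0.inv().apply(Q-P)*100).round(2).tolist(),round(np.radians(a),3))
E
```

```text
16.5167 [0.4804 0.204  0.0061] [-0.8 -2.3  6.5] 0.2588032033152452 [-0.347  0.938  0.   ]
3.0 [-0.02, 0.56, 0.0] 0.052
6.0 [-0.07, 1.12, 0.0] 0.105
9.0 [-0.15, 1.68, 0.0] 0.157
12.0 [-0.26, 2.23, 0.0] 0.209
15.0 [-0.4, 2.78, 0.0] 0.262
18.0 [-0.57, 3.32, 0.0] 0.314
21.0 [-0.76, 3.85, 0.0] 0.367
24.0 [-0.99, 4.36, 0.0] 0.419
27.0 [-1.24, 4.87, 0.0] 0.471
30.0 [-1.51, 5.36, 0.0] 0.524
33.0 [-1.81, 5.84, 0.0] 0.576
36.0 [-2.14, 6.3, 0.01] 0.628
39.0 [-2.49, 6.74, 0.01] 0.681
42.0 [-2.86, 7.16, 0.01] 0.733
45.0 [-3.25, 7.57, 0.01] 0.785
```

Emit:
carry_out --pt "-0.02 0.56 0 0 0 0.052 1.5" --pt "-0.07 1.12 0 0 0 0.105 1.5" --pt "-0.15 1.68 0 0 0 0.157 1.5" --pt "-0.26 2.23 0 0 0 0.209 1.5" --pt "-0.26 2.23 0 0 0 0.209 1.5"

```text
clock: 16.93
position: [0.4751, 0.2265, 0.0061]
tool_rot: [-0.071, 0.997, 0.0, 0.001]
contact_force: [-0.8, -1.5, 6.8]
opening: 0.261
gripper_force: 59.2
```

```bash
cat > arc.py <<'E'
from h import *
s=get_state(); R0=R.from_quat(s["tool_rot"]); P=np.array(s["position"]); N=np.array([.5818,.2400,P[2]])
y=R0.as_matrix()[:,1]; yaw=np.degrees(np.arctan2(y[1],y[0])); rem=yaw-66.6
print(round(s["clock"],2),P.round(4),np.round(s["contact_force"],1),"r",np.linalg.norm(P-N).round(4),"yaw",yaw.round(2),"rem to 66.6",rem.round(2))
for a in np.linspace(3,rem,max(2,int(np.ceil(rem/3)))):
    Q=N+R.from_euler("z",-a,degrees=True).apply(P-N)
    print((R0.inv().apply(Q-P)*100).round(2).tolist(),round(np.radians(a),3))
E
python3 arc.py
```

```text
16.93 [0.4751 0.2265 0.0061] [-0.8 -1.5  6.8] r 0.1075 yaw 98.19 rem to 66.6 31.59
[-0.02, 0.56, 0.0] 0.052
[-0.08, 1.1, 0.0] 0.102
[-0.15, 1.63, 0.0] 0.152
[-0.26, 2.15, 0.0] 0.202
[-0.39, 2.67, 0.0] 0.252
[-0.54, 3.19, 0.0] 0.302
[-0.72, 3.69, 0.0] 0.352
[-0.93, 4.19, 0.0] 0.402
[-1.16, 4.67, 0.0] 0.452
[-1.41, 5.15, 0.01] 0.501
[-1.69, 5.61, 0.01] 0.551
```

Emit:
carry_out --pt "-0.02 0.56 0 0 0 0.052 1.5" --pt "-0.08 1.1 0 0 0 0.102 1.5" --pt "-0.15 1.63 0 0 0 0.152 1.5" --pt "-0.26 2.15 0 0 0 0.202 1.5" --pt "-0.39 2.67 0 0 0 0.252 1.5" --pt "-0.54 3.19 0 0 0 0.302 1.5" --pt "-0.72 3.69 0 0 0 0.352 1.5" --pt "-0.93 4.19 0 0 0 0.402 1.5" --pt "-1.16 4.67 0 0 0 0.452 1.5" --pt "-1.41 5.15 0 0 0 0.501 1.5" --pt "-1.69 5.61 0 0 0 0.551 1.5" --pt "-1.69 5.61 0 0 0 0.551 1.5"

```text
clock: 17.93
position: [0.484, 0.2849, 0.0061]
tool_rot: [0.202, 0.979, 0.001, 0.001]
contact_force: [1.8, 0.4, 4.9]
opening: 0.256
gripper_force: 59.1
```

```bash
cat > nut.py <<'E'
from h import *
for n in ("top","scene","top","scene"):
    p,d,c=snap(n); W=cloud(d,c).reshape(-1,3);W=W[np.isfinite(W[:,0])]
    k=W[np.hypot(W[:,0]-.5815,W[:,1]-.2405)<.035]; nn=k[(k[:,2]>.0225)&(k[:,2]<.033)]
    if len(nn)>50: print(n,'nut',len(nn),*fitn(nn,(.5815,.2405)))
E
python3 nut.py; python3 arc.py
```

```text
top nut 168 [582.88915966 239.80487762  36.77013597] 0.28032913905126433
scene nut 92 [581.75830829 242.17963145  41.93914801] 0.1792523098976599
top nut 163 [583.08786101 239.68399852  38.1794316 ] 0.1230154351268763
scene nut 93 [581.80539501 241.0122009   34.84650734] 0.050372633355694016
18.13 [0.4838 0.2847 0.0061] [ 0.6 -0.7  5.3] r 0.1077 yaw 66.8 rem to 66.6 0.2
[-0.03, 0.56, 0.0] 0.052
[-0.0, 0.04, 0.0] 0.003
```

Emit:
carry_out --pt "0 0 0 0 0 0 2.8" --pt "0 0 0 0 0 0 4" --pt "0 0 0 0 0 0 5" --pt "0 0 0 0 0 0 5" --pt "0 0 -3 0 0 0 5" --pt "0 0 -6.5 0 0 0 6" --pt "0.5 0 -10 0 0 0 8" --pt "1 0 -14 0 0 0 8" --pt "1.8 0 -18 0 0 0 8" --pt "2 0 -21 0 0 0 8" --pt "2 0 -21.4 0 0 0 8" --pt "2 0 -21.4 0 0 0 8"

```text
clock: 19.13
position: [0.4653, 0.2926, 0.2212]
tool_rot: [0.201, 0.98, 0.002, 0.001]
contact_force: [0.3, -0.2, -0.6]
opening: 0.934
gripper_force: 0.0
```

```bash
python3 wl.py .5855 .2385 -24.5; python3 wl.py .5855 .2385 -24.5; python3 nut.py; python3 - <<'E'
from h import *
z=np.load("wl.npz"); cv2.imwrite("pics/v3.png",cv2.resize(z["p"][90:310,120:400,::-1],(760,597),interpolation=cv2.INTER_CUBIC))
E
```

```text
19.13 [0.4653 0.2926 0.2212] 0.9342219281694332
nut 645 [582.02887522 241.09425784  35.4845568 ] 0.04323804744434043
pipe [0.58107391 0.24127692 0.04451795]
5179 [584.00212716 237.97399891 -24.74818768  19.99530062] 0.3205315114094096
19.18 [0.4645 0.2919 0.219 ] 0.9356546039128862
nut 660 [581.94461493 240.96624112  36.72943562] 0.03768448126034387
pipe [0.5812026  0.24111953 0.04446903]
5236 [584.24039069 238.29325014 -24.54067327  20.        ] 0.3398742740613107
top nut 163 [582.84916681 239.67415463  35.7191078 ] 0.22927736758710984
scene nut 149 [581.95968291 241.03266679  38.28036456] 0.16446946947181162
top nut 166 [583.36345765 239.79794695  36.81781271] 0.29567071716336296
scene nut 156 [581.8683175  240.49634273  35.86169015] 0.18883740724324222
```

View pics/v3.png

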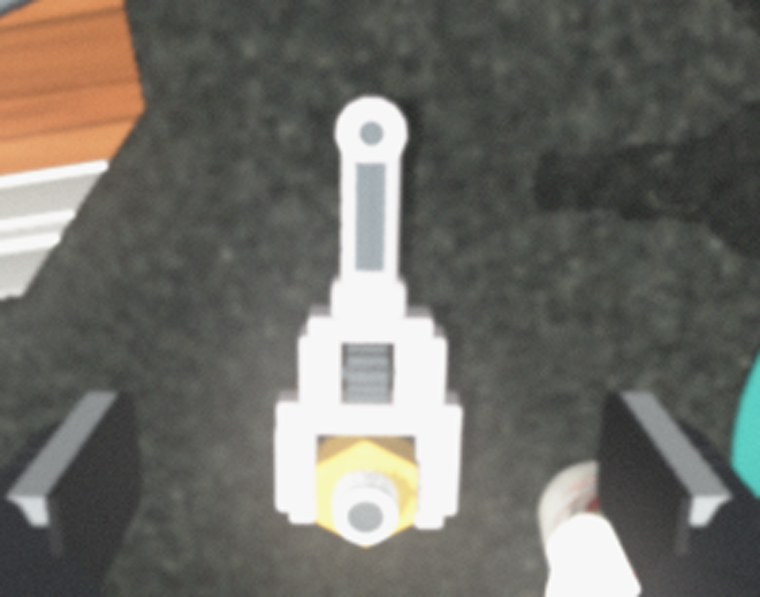

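The picture shows the wrench lying flat with both jaws on the nut's flats. The nut has turned about 45°, measured from 21.6° to about −23.7°. Nothing is touching the robot.

```bash
python3 -c "
from plant import *
print(job_done())"
```

```text
the job is handed in; nothing more can be done
None
```

The job is handed in: the wrench was closed snugly on the brass nut, the nut was then turned about 45° clockwise by my camera measurements, and the wrench was released in place, with about 19 s of the 61 s used.

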